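# Fit the angle bracket over the cross slide's studs

### The arm

A 7-joint arm with a two-finger parallel gripper is mounted at the origin on the work surface. World frame = base frame: x ahead of the robot, y to its left, z up, the work surface at z = 0. Lengths are in m, angles in rad, forces in N, time in s.
With the tool pointing down it reaches from about 0.35 to 0.775 m from the base axis. Payload 3.1 kg.
Tool frame: the origin (TCP) lies at the very end of the fingers, on their centre line; the grasp point (between the pads) lies 19 mm behind it; x points along the fingers, y is the direction in which the jaws open and shut, and the axes are right-handed (so a half turn about x gives the same grasp; the last joint's range is limited). The gripper opens to 85 mm and grips with 20 to 120 N. Pads are 22 mm wide; open, the fingers measure 114 mm over their backs; the gripper's body (76 mm by 85 mm) begins 54 mm behind the grasp point. The pads swing forward as they close: fully open they stand 13 mm farther back than shut.
Start: joints at [1.097, 0.311, 0.014, 1.512, -0.004, 1.319, -0.027], TCP at [0.23, -0.5, 0.194] pointing down, gripper open.
Joint ranges: [-2.7, 2.7], [-0.3, 1.91], [-1.27, 1.3], [0.12, 2.57], [-1.44, 4.58], [0.2, 2.03], [-3.05, 3.05]. Speed limits (rad/s): [2.79, 2.79, 3.14, 3.14, 3.14, 3.14, 3.14].

### API

Orientations are given as [roll, pitch, yaw] about the fixed x, y, z axes, in that order (R = Rz(yaw) Ry(pitch) Rx(roll)).
In Python, from station import manip, eyes, workorder gives the robot as it stands.
- The arm moves only by the shell command python3 -m jog 'ROWS' [FORCE]. ROWS is text: rows parted by semicolons, each of 7 numbers parted by spaces: the turn, a rotation vector about the tool's x, y, z in degrees, then the shift along the tool's x, y, z in cm, then the finger opening in cm, from 0 to 8.54. In form: wx wy wz dx dy dz jaw; .... A call has 1 to 12 rows; each row is the pose to reach, as a shift and turn from the pose commanded when the call began, along the tool's axes at that moment; what a row does not reach only later rows make up. A row lasts 1/12 s, in which the tool goes at most 41.7 mm and 7.16 degrees, less where a joint would pass 70% of its speed; a pose out of reach is approached as far as the arm can. A call with a gripper value outside its range is refused whole. The fingers move at their own pace and stop on an object; FORCE is the grip in N (left out, the last holds). Time passes only in rows, so rows that repeat a pose let the fingers close. It gives the time, the measured TCP pose, the force and the opening at its end, in the units of the state.
- manip.get_obs(): the state, without advancing time (a new reading comes with each control period).
- eyes.read_camera(name): name is "side" or "top" or "wrist"; returns the picture (400x640x3 uint8, red, green, blue); there is no depth.
- eyes.camera_params(name): a dict with "mtx" (3x3 intrinsics, pixels), "position" and "orientation" of the camera in the world. Camera axes: x right, y up, looking along -z (the intrinsics and any distortion apply to the point x, -y, -z); pixel columns grow to the right and rows downward; lengths in m; the calibration is good to about 2 mm. The wrist camera is an equidistant fisheye: a pixel r from the principal point sees the ray r / f radians off the axis. A picture is of the moment at which its call begins: read the wrist's pose just before it. camera_params takes no time and is no camera call; for the wrist camera it gives the pose at the moment of the call.
- workorder.hand_in(): hands the job in, once; it reports no verdict.
The state is a dict: "clock": time; "qpos": joint angles; "joint_vel": joint speeds; "tau": joint torques, N m; "ee_pos": TCP position; "eef_rot": TCP orientation; "force": force on the tool from outside, world axes, zero at the start; "moment": the same for the moment, N m; "gripper_width": finger opening in m.
Only numpy, scipy, OpenCV 4.12 (cv2) and the standard library are available. Lean on these libraries where they do the work, as an engineer would, in place of code of your own. Each camera call takes 0.05 s, during which the arm holds its last target. There are 200 camera calls.

### The job

Pick up the aluminium bracket by its blue web and fit it on the lathe cross slide: keeping hold of it all the while, rest it on the two brass studs that stand up from the T-slot, slide it lightly along the slot to feel for them, and when both holes drop over the studs ease it down, without forcing it, until its foot lies flat on the slide. Then let go and leave it there, with the other things on the bench undisturbed.

Things in the scene. Friction and masses are not known exactly. Their poses are not given: they have to be found in the camera images.
- bracket: Loose bracket, 0.3-0.5 kg: bare aluminium foot 60 (its x) x 180 (its y) x 8 mm with a blue upright web in its middle, 14 mm thick (x), 60 mm long (y), top 63 mm above the foot's underside. Two 13 mm through holes on the foot's centre line at y = +45 and -45 mm. Origin: centre of the underside, z up. Starts flat on the bench. Symmetric: either way round is right.
- slide: Cross slide, fixed to the bench: green casting with a ground steel top, 118 (x) x 250 mm (y). Origin: centre of its underside, z up; flat top face (104 x 240 mm) at z = 60 mm. A 14 mm T-slot runs along y in mid-top (x = 0). A small handwheel on the +y end lies below the top. Bracket and slide (studs too) get marked if pressed or knocked together with more than 40 N; 3 to 10 N is ample.
- slide_top (a point): Middle of the slide's top face, on the slot's centre line, axes as the slide. Two upright brass studs, 10 mm diameter, slightly rounded tips, 90 mm apart, stand in the slot, tips 18 mm above the face. The pair is clamped (does not move) with its middle anywhere from 20 mm on the -y side to 20 mm on the +y side of this point; that is not measured. The bracket's foot seats with its long side along the slot.
- oilcan: Bystander: copper oil can with a loop handle on one side, body 68 mm diameter, spout top 165 mm high, 96 mm over the handle, origin under the body's centre.
- tape: Bystander: yellow tape measure, case 66 x 45 x 62 mm tall, origin under its centre.
- chuck_key: Bystander: steel T-shaped chuck key lying on the bench, 100 mm along x, 110 mm cross bar along y, 16 mm tall, origin under its middle.
- tin: Bystander: closed red can, 74 mm diameter, 90 mm tall, origin under its centre.

How it is judged:
By the outcome, as a careful person would: the job done as asked, in the order asked, and still so for the second after the job is handed in, with the robot touching nothing.
It also fails if it takes over 72 s, if anything falls off the work surface, if the arm or the gripper's body presses on something with over 40 N, if the wrist force passes 120 N, or if a joint passes its speed limit or range.

## Working session

There is one attempt and no reset: what is moved stays moved. The work goes in short steps, Python scripts to look and compute and a shell command to move; the robot and the scene stay as the last step left them, time stands still between calls to the robot, and variables do not carry over. Pictures are saved under pics/ and viewed, about 8 in all and at most 12, crops included, and the job is handed in when it is done.

```bash
ls; mkdir -p pics; python3 - <<'E'
from station import manip, eyes, workorder
import cv2
o=manip.get_obs()
print({k:(v if isinstance(v,float) else [round(float(a),4) for a in __import__('numpy').ravel(v)]) for k,v in o.items()})
for n in("top","side"):
    p=eyes.camera_params(n); print(n,p)
    cv2.imwrite(f"pics/{n}0.png",eyes.read_camera(n)[:,:,::-1])
E
```

```text
pics
{'clock': 0.0, 'qpos': [1.0973, 0.3117, 0.014, 1.5131, -0.0044, 1.3192, -0.0272], 'joint_vel': [-0.0002, -0.001, 0.0026, -0.0013, -0.0006, -0.0015, 0.0017], 'tau': [-0.0002, -37.9914, 0.1459, -23.0592, 0.0122, 0.0137, 0.0], 'ee_pos': [0.2298, -0.4988, 0.1926], 'eef_rot': [-1.5281, 1.5684, 2.0454], 'force': [0.494, 0.4891, 0.9679], 'moment': [0.0048, -0.02, 0.0249], 'gripper_width': 0.08518790266584243}
top {'mtx': array([[512.12663452,   0.        , 316.50066523],
       [  0.        , 512.12663452, 190.20633808],
       [  0.        ,   0.        ,   1.        ]]), 'position': array([0.36477591, 0.09443362, 1.46715247]), 'orientation': array([ 0.16219681, -0.00474599, -1.54974669])}
side {'mtx': array([[458.86491538,   0.        , 317.63585149],
       [  0.        , 458.86491538, 201.6513895 ],
       [  0.        ,   0.        ,   1.        ]]), 'position': array([0.17091958, 0.85759136, 0.71336472]), 'orientation': array([ 0.92468226,  0.01346441, -2.65631539])}
```

View pics/top0.png

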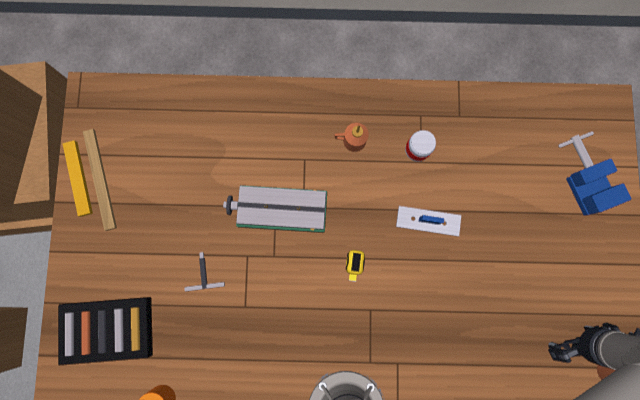

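View pics/side0.png

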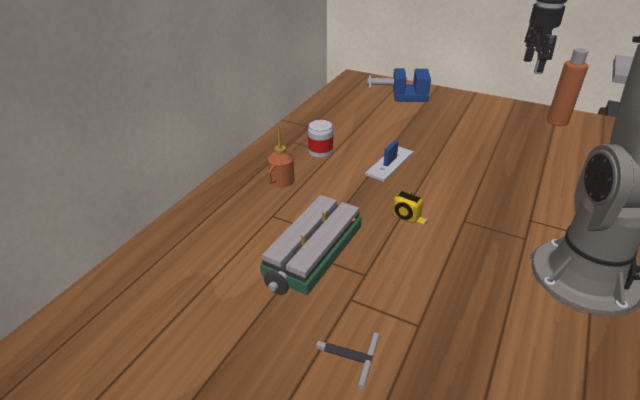

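The top view shows the bracket at about (429,221) with its web at (432,220), and the slide at about (282,208). The side view shows the two brass studs at about (303,240) and (324,216).

```bash
cat > h.py <<'E'
import numpy as np, cv2
from scipy.spatial.transform import Rotation as R
from station import manip, eyes
def ray(p,uv,fish=False):
    uv=np.atleast_2d(np.float64(uv)); K=p["mtx"]
    d=np.c_[(uv[:,0]-K[0,2])/K[0,0],(uv[:,1]-K[1,2])/K[1,1],np.ones(len(uv))]
    if fish:
        r=np.hypot(d[:,0],d[:,1])+1e-12; d=np.c_[d[:,:2]*(np.sin(r)/r)[:,None],np.cos(r)]
    return R.from_euler('xyz',p["orientation"]).apply(d*[1,-1,-1])
def plane(p,uv,z,fish=False):
    d=ray(p,uv,fish); c=np.array(p["position"]); return c+d*((z-c[2])/d[:,2])[:,None]
def proj(p,X):
    q=R.from_euler('xyz',p["orientation"]).inv().apply(np.atleast_2d(X)-p["position"])*[1,-1,-1]
    return q[:,:2]/q[:,2:]*p["mtx"][0,0]+p["mtx"][:2,2]
def blobs(m,amin):
    c,_=cv2.findContours(m.astype(np.uint8),cv2.RETR_EXTERNAL,cv2.CHAIN_APPROX_NONE)
    return [k for k in c if cv2.contourArea(k)>=amin]
def rect(P):
    """world contour xy -> centre, long, short, long-axis angle deg"""
    (c,(w,h),a)=cv2.minAreaRect((P[:,:2]*1000).astype(np.float32))
    if w<h: w,h,a=h,w,a+90
    return np.round(c,1),round(w,1),round(h,1),round((a+90)%180-90,2)
def tool():
    o=manip.get_obs(); return np.array(o["ee_pos"]),R.from_euler('xyz',o["eef_rot"])
E
python3 - <<'E'
from h import *
t=cv2.imread("pics/top0.png"); s=cv2.imread("pics/side0.png")
pt,ps=eyes.camera_params("top"),eyes.camera_params("side")
hsv=cv2.cvtColor(t,cv2.COLOR_BGR2HSV); H,S,V=cv2.split(hsv)
g=(S<60)&(V>110)
def win(m,x0,x1,y0,y1):
    z=np.zeros_like(m); z[y0:y1,x0:x1]=m[y0:y1,x0:x1]; return z
foot=win(g|((H>100)&(H<130)&(S>80)),390,470,195,245)
for c in blobs(foot,200): print("foot",rect(plane(pt,c[:,0],.008)))
web=win((H>100)&(H<130)&(S>100),390,470,195,245)
for c in blobs(web,20): print("web",rect(plane(pt,c[:,0],.05)),c[:,0].mean(0))
st=cv2.morphologyEx(win(g,230,335,175,240).astype(np.uint8),cv2.MORPH_CLOSE,np.ones((9,9)))
for c in blobs(st,200): print("slide",rect(plane(pt,c[:,0],.06)))
H,S,V=cv2.split(cv2.cvtColor(s,cv2.COLOR_BGR2HSV))
b=win((H>12)&(H<32)&(S>110)&(V>90),292,335,203,250)
for c in blobs(b,2):
    q=c[:,0]; top=q[q[:,1]==q[:,1].min()].mean(0);bot=q[q[:,1]==q[:,1].max()].mean(0)
    print("stud",top,bot,plane(ps,[top],.078),plane(ps,[bot],.06))
cv2.imwrite("pics/z.png",np.hstack([cv2.resize(t[180:250,225:335],None,fx=4,fy=4),cv2.resize(s[190:260,270:360],None,fx=4,fy=4)]))
E
```

```text
foot (array([ 523.1, -229.4]), 181.5, 63.3, 82.57)
web (array([ 521.9, -227.7]), 67.3, 17.5, 82.42) [431.44444444 219.25925926]
slide (array([545. , 199.4]), 259.6, 112.2, 87.74)
stud [302.5 236. ] [302.5 244. ] [[0.54411996 0.23616788 0.078     ]] [[0.54220525 0.2408031  0.06      ]]
stud [324. 213.] [323. 221.] [[0.53931198 0.1469656  0.078     ]] [[0.53859328 0.15347099 0.06      ]]
stud [301. 203.] [292. 222.] [[0.60320183 0.13796831 0.078     ]] [[0.59882511 0.18792674 0.06      ]]
```

View pics/z.png

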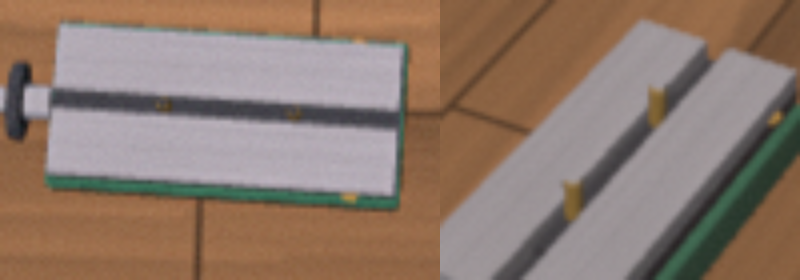

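The zoomed crop shows the studs in the slot at top px (266,206) and (298,208). Both views put the middle of the pair near (0.541, 0.192), with the slot at about 87°. The side mask also picked up a third blob that isn't a stud (slide edge or wood). Next I'll go above the bracket.

```bash
cat >> h.py <<'E'
def go(xyz,ang):
    """ang: world angle (deg) of tool y, mod 180. prints turn(deg), shift(cm) in tool axes"""
    p,r=tool(); best=None
    for a in (ang,ang+180):
        y=np.array([np.cos(np.radians(a)),np.sin(np.radians(a)),0]); x=np.array([0,0,-1.]); M=R.from_matrix(np.c_[x,y,np.cross(x,y)])
        v=(r.inv()*M).as_rotvec(degrees=True)
        if best is None or np.linalg.norm(v)<np.linalg.norm(best): best=v
    print("turn",best.round(2),"shift cm",(r.inv().apply(np.array(xyz)-p)*100).round(2))
E
python3 - <<'E'
from h import *
pt=eyes.camera_params("top")
print(plane(pt,[[265.75,206.25],[298.25,208.25]],.078).round(4))
go([.49,-.228,.2],-7.5)
o=manip.get_obs();print(o["clock"],tool()[1].as_matrix().round(2)); p=eyes.camera_params("wrist"); print(p, R.from_euler('xyz',p["orientation"]).as_matrix().round(2))
E
```

```text
[[0.5447 0.2304 0.078 ]
 [0.5411 0.1414 0.078 ]]
turn [-57.76  -0.06   0.11] shift cm [ -0.7  -13.71 -34.96]
0.1 [[-0.    0.42 -0.91]
 [ 0.   -0.91 -0.42]
 [-1.   -0.    0.  ]]
{'mtx': array([[309.70691629,   0.        , 321.78006966],
       [  0.        , 309.70691629, 193.28175611],
       [  0.        ,   0.        ,   1.        ]]), 'position': array([ 0.305916  , -0.46360144,  0.3730102 ]), 'orientation': array([-0.33404216,  0.00225451, -1.13864013])} [[ 0.42  0.86  0.3 ]
 [-0.91  0.4   0.14]
 [-0.   -0.33  0.94]]
```

```bash
python3 -m jog '-6 0 0 -0.1 -1.4 -3.5 8.5; -12 0 0 -0.2 -2.7 -7 8.5; -18 0 0 -0.3 -4.1 -10.5 8.5; -24 0 0 -0.3 -5.5 -14 8.5; -30 0 0 -0.4 -6.9 -17.5 8.5; -36 0 0 -0.5 -8.2 -21 8.5; -42 0 0 -0.6 -9.6 -24.5 8.5; -48 0 0 -0.6 -11 -28 8.5; -54 0 0 -0.7 -12.4 -31.5 8.5; -57.8 0 0.1 -0.7 -13.7 -35 8.5; -57.8 0 0.1 -0.7 -13.7 -35 8.5; -57.8 0 0.1 -0.7 -13.7 -35 8.5'
python3 - <<'E'
from h import *
p=eyes.camera_params("wrist"); im=eyes.read_camera("wrist")[:,:,::-1]; cv2.imwrite("pics/w1.png",im)
import json; json.dump({k:np.array(v).tolist() for k,v in p.items()},open("w1.json","w"))
H,S,V=cv2.split(cv2.cvtColor(np.ascontiguousarray(im),cv2.COLOR_BGR2HSV))
print(tool()[0],manip.get_obs()["clock"])
for nm,m,z in(("web",(H>100)&(H<130)&(S>100),.063),("foot",(S<60)&(V>110),.008)):
    for c in blobs(m,300): print(nm,cv2.boundingRect(c),rect(plane(p,c[:,0],z,True)))
E
```

```text
clock: 1.1
ee_pos: [0.4921, -0.2252, 0.2001]
eef_rot: [2.418, 1.57, 0.723]
force: [-0.9, -0.7, -0.3]
gripper_width: 0.085
[ 0.49056439 -0.22799822  0.2000212 ] 1.15
web (0, 334, 88, 66) (array([-723.2, -877.2]), 1402.2, 209.8, 25.92)
web (341, 137, 16, 61) (array([ 519.6, -225.3]), 66.0, 15.8, 83.79)
foot (415, 252, 32, 51) (array([ 635.4, -422.1]), 109.1, 24.7, -71.16)
foot (197, 252, 33, 51) (array([ 303.2, -380.8]), 109.8, 26.2, 57.06)
foot (494, 99, 60, 64) (array([ 781.7, -213.1]), 112.2, 89.3, -6.32)
foot (321, 87, 52, 141) (array([ 520.4, -230.1]), 181.1, 61.0, 82.69)
foot (0, 21, 55, 118) (array([ 8.7, -0.4]), 209.0, 179.5, 83.15)
foot (541, 0, 99, 400) (array([1407.1, -980.9]), 2162.8, 537.6, -59.51)
```

View pics/w1.png

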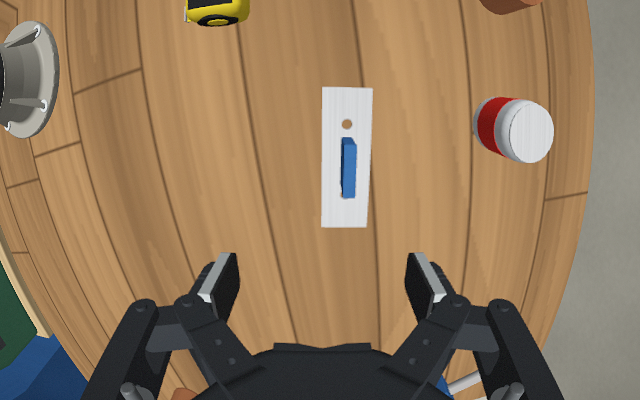

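The wrist view shows the bracket, foot centre near (347,157) with the web at (349,168). Its rectangle measures 181 x 61 mm against the true 180 x 60, centred at (0.5204, -0.230), angle 82.7°.

```bash
python3 -c "
from h import *
go([.5204,-.23,.023],-7.3)"
```

```text
turn [-0.06  0.05  0.01] shift cm [17.7   2.99 -0.2 ]
```

```bash
python3 -m jog '0 0 0 1 1 0 8.5; 0 0 0 3 2 -0.1 8.5; 0 0 0 5 3 -0.2 8.5; 0 0 0 7.5 3 -0.2 8.5; 0 0 0 10 3 -0.2 8.5; 0 0 0 12 3 -0.2 8.5; 0 0 0 14 3 -0.2 8.5; 0 0 0 15.5 3 -0.2 8.5; 0 0 0 16.7 3 -0.2 8.5; 0 0 0 17.4 3 -0.2 8.5; 0 0 0 17.7 3 -0.2 8.5; 0 0 0 17.7 3 -0.2 8.5' 60
python3 -m jog '0 0 0 0 0 0 5; 0 0 0 0 0 0 3; 0 0 0 0 0 0 2; 0 0 0 0 0 0 1.4; 0 0 0 0 0 0 0.8;0 0 0 0 0 0 0.8;0 0 0 0 0 0 0.8;0 0 0 0 0 0 0.8;0 0 0 0 0 0 0.8;0 0 0 0 0 0 0.8' 60
python3 -c "
from h import *
print(tool()[0]);go([.5204,-.23,.21],-7.3)"
```

```text
clock: 2.15
ee_pos: [0.5204, -0.2314, 0.0234]
eef_rot: [0.595, 1.569, -1.107]
force: [-0.4, 0.2, -0.1]
gripper_width: 0.0851
clock: 2.98
ee_pos: [0.5214, -0.2308, 0.0242]
eef_rot: [1.152, 1.568, -0.549]
force: [-1.1, 0.2, 3.6]
gripper_width: 0.0102
[ 0.52141396 -0.23076015  0.02423633]
turn [-0.15  0.06 -0.14] shift cm [-18.58  -0.07  -0.04]
```

```bash
python3 -m jog '0 0 0 0 0 0 0.6;0 0 0 0 0 0 0.6;0 0 0 -0.5 0 0 0.6;0 0 0 -1.5 0 0 0.6;0 0 0 -3 0 0 0.6;0 0 0 -5 0 0 0.6;0 0 0 -7 0 0 0.6;0 0 0 -9 0 0 0.6;0 0 0 -11 0 0 0.6;0 0 0 -12.5 0 0 0.6;0 0 0 -13 0 0 0.6;0 0 0 -13 0 0 0.6'
python3 - <<'E'
from h import *
print(tool()[0]); p=eyes.camera_params("wrist"); im=eyes.read_camera("wrist")[:,:,::-1]; cv2.imwrite("pics/w2.png",im)
print(manip.get_obs())
# slot line, top view
t=cv2.imread("pics/top0.png"); pt=eyes.camera_params("top")
H,S,V=cv2.split(cv2.cvtColor(t,cv2.COLOR_BGR2HSV))
m=np.zeros_like(V); m[190:226,242:322]=(V[190:226,242:322]<110)
c=max(blobs(m,50),key=cv2.contourArea); P=plane(pt,c[:,0],.06); print("slot",rect(P))
st=np.zeros_like(V); st[175:240,237:335]=((S<60)&(V>110))[175:240,237:335]
st=cv2.morphologyEx(st,cv2.MORPH_CLOSE,np.ones((9,9)))
for c in blobs(st,200): print("slide",rect(plane(pt,c[:,0],.06)))
E
```

```text
clock: 3.98
ee_pos: [0.5213, -0.2307, 0.1548]
eef_rot: [1.159, 1.567, -0.542]
force: [0.1, 0.6, -4.1]
gripper_width: 0.0099
[ 0.52131629 -0.23073731  0.15479187]
{'clock': 4.0333, 'qpos': array([ 0.63299863,  0.39646134, -0.33979346,  1.51426717,  0.13649021,
        1.25334485,  0.14482747]), 'joint_vel': array([ 0.00125177,  0.02197869,  0.0051552 ,  0.03290336, -0.00028999,
       -0.0012182 , -0.00179234]), 'tau': array([-1.01276371e-02, -4.34830821e+01, -3.34273361e+00, -2.48266733e+01,
        1.09536448e-02, -1.28707528e-02,  4.08696666e-03]), 'ee_pos': array([ 0.52035342, -0.23046964,  0.15335057]), 'eef_rot': array([ 0.78287276,  1.56978762, -0.91814544]), 'force': array([ 0.0978317 , -0.04381227, -3.92670612]), 'moment': array([ 0.00290254,  0.06209984, -0.07175078]), 'gripper_width': 0.009856926635403714}
slot (array([546.5, 188.6]), 219.9, 11.9, 87.52)
slide (array([547.4, 191.2]), 243.2, 107.3, 87.53)
```

View pics/w2.png

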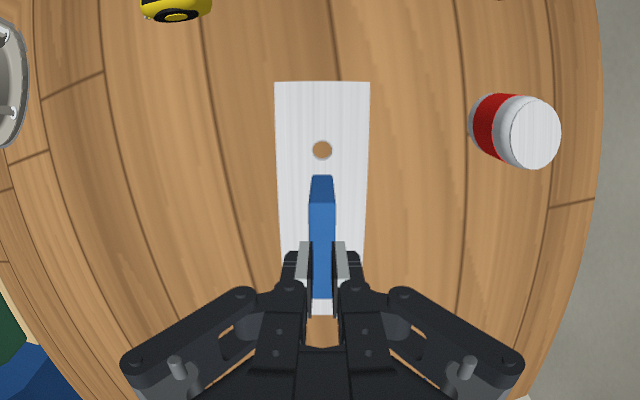

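The bracket is held upright with the foot level, hole at (322,150). The load is about 4 N, which fits 0.4 kg. Next I'll carry it to hover short of the slide and take a close look.

```bash
python3 -c "
from h import *
p=eyes.camera_params('wrist')
im=cv2.imread('pics/w2.png');H,S,V=cv2.split(cv2.cvtColor(im,cv2.COLOR_BGR2HSV))
m=np.zeros_like(V); m[135:165,300:345]=(S[135:165,300:345]>60)
c=max(blobs(m,50),key=cv2.contourArea); P=plane(p,c[:,0],.154-.024+.008,True); print('hole',rect(P))
pos,r=tool(); print('in tool',r.inv().apply(np.append(np.array(rect(P)[0])/1000,.138)-pos))
go([.542,.066,.18],-2.7)"
```

```text
hole (array([ 525.6, -183.9]), 11.6, 10.5, -7.47)
in tool [ 0.01531645 -0.00085601 -0.0468676 ]
turn [-4.76  0.04 -0.04] shift cm [ -2.69  -1.7  -29.68]
```

```bash
python3 -m jog '0 0 0 -0.7 -0.1 -1 0.6;-0.5 0 0 -1.5 -0.3 -3 0.6;-1 0 0 -2 -0.4 -6 0.6;-1.5 0 0 -2.4 -0.6 -9 0.6;-2 0 0 -2.7 -0.8 -12 0.6;-2.5 0 0 -2.7 -1 -15 0.6;-3 0 0 -2.7 -1.1 -18 0.6;-3.5 0 0 -2.7 -1.3 -21 0.6;-4 0 0 -2.7 -1.5 -24 0.6;-4.5 0 0 -2.7 -1.6 -27 0.6;-4.8 0 0 -2.7 -1.7 -29 0.6;-4.8 0 0 -2.7 -1.7 -29.7 0.6'
python3 -m jog '0 0 0 0 0 0 0.6;0 0 0 0 0 0 0.6;0 0 0 0 0 0 0.6'
python3 - <<'E'
from h import *
import json
p=eyes.camera_params("wrist"); im=eyes.read_camera("wrist")[:,:,::-1]; cv2.imwrite("pics/w3.png",im)
json.dump({k:np.array(v).tolist() for k,v in p.items()},open("w3.json","w"))
o=manip.get_obs(); print(o["clock"],o["ee_pos"],o["force"])
E
```

```text
clock: 5.03
ee_pos: [0.5404, 0.0754, 0.1808]
eef_rot: [-3.134, 1.566, 1.544]
force: [0.7, 1.5, -3.6]
gripper_width: 0.0096
clock: 5.28
ee_pos: [0.5422, 0.064, 0.1802]
eef_rot: [0.209, 1.568, -1.41]
force: [-0.1, 0.4, -4.5]
gripper_width: 0.0096
5.3333 [0.54228709 0.06373031 0.1802135 ] [-0.13296348 -0.39733549 -3.93498338]
```

View pics/w3.png

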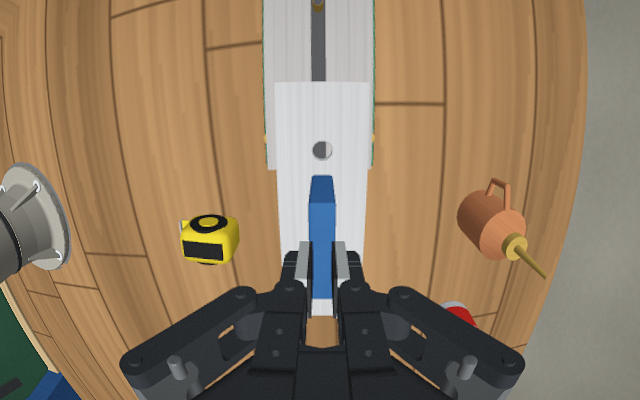

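The wrist view shows the held bracket with its hole at (322,150). The slot runs up at u≈318 and the far stud is at (319,5). I'll compute the bracket's angle and sideways position against the slot from these.

```bash
cat >> h.py <<'E'
def edges(im,p,rows,lo,hi,z,thr,dark):
    """centre of dark/bright run per row -> world pts of both sides"""
    V=cv2.cvtColor(im,cv2.COLOR_BGR2GRAY).astype(float); A=[];B=[]
    for r in rows:
        k=np.where((V[r,lo:hi]<thr) if dark else (V[r,lo:hi]>thr))[0]
        if len(k): A.append([lo+k[0]-.5,r]);B.append([lo+k[-1]+.5,r])
    a,b=plane(p,A,z,True),plane(p,B,z,True)
    c=(a+b)/2; s=np.polyfit(c[:,1],c[:,0],1); return c.mean(0),np.degrees(np.arctan2(1,s[0])),np.linalg.norm((b-a)[:,:2],axis=1).mean(),s
E
python3 - <<'E'
from h import *
import json
p={k:np.array(v) for k,v in json.load(open("w3.json")).items()}; im=cv2.imread("pics/w3.png")
print(im[50,255:385:3].sum(1)//3, im[70,300:340].sum(1)//3, im[120,262:380:3].sum(1)//3)
H,S,V=cv2.split(cv2.cvtColor(im,cv2.COLOR_BGR2HSV))
print("slot",edges(im,p,range(20,78,2),290,345,.06,130,True))
m=np.zeros_like(V); m[0:16,305:335]=((S>90))[0:16,305:335]
for c in blobs(m,5): print("stud",cv2.boundingRect(c),c[:,0].tolist() if len(c)<12 else c[:,0].mean(0), plane(p,[c[:,0].mean(0)],.078,True))
print([ (r,S[r,308:332].tolist()) for r in (2,6,10)])
E
```

```text
[132 131 125 192 193 193 188 192 191 189 185 189 189 191 191 190 186 193
 191  92  93  93  95  86 192 193 193 187 191 191 191 184 190 189 192 192
 188 187 193 187 140 145 148 149] [191 189 187 186 189 193 196 194 192 192 181 145  88  93  93  92  91  94
  93  94  95  93  93  91  90 122 178 196 194 195 194 195 195 195 194 190
 190 192 193 192] [132 162 194 197 199 214 214 213 215 211 212 215 209 210 215 211 214 205
 211 211 213 208 214 211 212 212 207 213 212 212 211 210 211 212 212 209
 190 107 135 141]
slot (array([0.54348964, 0.18947582, 0.06      ]), np.float64(88.18491010174353), np.float64(0.013406840004651803), array([0.0316899 , 0.53748517]))
stud (313, 0, 10, 13) [317.41463415   5.3902439 ] [[0.54525102 0.22741368 0.078     ]]
[(2, [5, 7, 5, 0, 78, 125, 24, 14, 9, 14, 14, 16, 24, 33, 129, 50, 18, 2, 4, 4, 5, 4, 4, 5]), (6, [5, 4, 6, 5, 23, 146, 158, 151, 160, 163, 154, 150, 159, 158, 167, 30, 17, 5, 5, 5, 7, 5, 5, 5]), (10, [4, 5, 5, 5, 19, 22, 134, 163, 154, 158, 157, 158, 161, 126, 30, 8, 15, 5, 7, 4, 5, 7, 4, 5])]
```

```bash
python3 - <<'E'
from h import *
import json
p={k:np.array(v) for k,v in json.load(open("w3.json")).items()}; im=cv2.imread("pics/w2.png")
for z in (.162,.164,.166):
    print(z,"foot",edges(im,p,range(90,200,4),255,390,z,175,False))
S=cv2.split(cv2.cvtColor(im,cv2.COLOR_BGR2HSV))[1]
m=np.zeros_like(S); m[135:165,300:345]=(S[135:165,300:345]>60)
c=max(blobs(m,50),key=cv2.contourArea); P=plane(p,c[:,0],.164,True); print('hole',rect(P))
# long slot baseline: slide edges in w3
im=cv2.imread("pics/w3.png")
for r in(range(10,76,3),): print("steel",edges(im,p,r,258,380,.06,172,False))
pos,r=tool(); y=r.apply([0,1,0]); print(pos,"tool y ang",np.degrees(np.arctan2(y[1],y[0])))
E
```

```text
0.162 foot (array([0.54351867, 0.11353973, 0.162     ]), np.float64(87.17047062676534), np.float64(0.06078058293461928), array([0.04942479, 0.53790699]))
0.164 foot (array([0.54353592, 0.11390024, 0.164     ]), np.float64(87.17047062676531), np.float64(0.06016732879251573), array([0.04942479, 0.53790642]))
0.166 foot (array([0.54355317, 0.11426076, 0.166     ]), np.float64(87.1704706267652), np.float64(0.05955407465041223), array([0.04942479, 0.53790586]))
hole (array([543.6, 110.7]), 11.6, 10.5, -2.8)
steel (array([0.54401776, 0.19743089, 0.06      ]), np.float64(87.44263690498876), np.float64(0.10376280879392925), array([0.04466407, 0.53519969]))
[0.54228709 0.06373031 0.1802135 ] tool y ang -2.8418520811498578
```

```bash
python3 -m jog '0 0 0 0 0 -1 0.6;0 0 0 0.5 -0.1 -2.5 0.6;-0.1 0 0 1.2 -0.1 -4 0.6;-0.1 0 0 2 -0.2 -5.5 0.6;-0.2 0 0 3 -0.2 -7 0.6;-0.2 0 0 4 -0.3 -8.5 0.6;-0.3 0 0 5 -0.3 -9.8 0.6;-0.3 0 0 5.8 -0.37 -10.5 0.6;-0.3 0 0 6.3 -0.37 -10.8 0.6;-0.3 0 0 6.5 -0.37 -10.8 0.6;-0.3 0 0 6.5 -0.37 -10.8 0.6;-0.3 0 0 6.5 -0.37 -10.8 0.6'
python3 -m jog '0 0 0 0 0 0 0.6;0 0 0 0 0 0 0.6;0 0 0 0.2 0 0 0.6;0 0 0 0.4 0 0 0.6;0 0 0 0.6 0 0 0.6;0 0 0 0.8 0 0 0.6;0 0 0 0.8 0 0 0.6;0 0 0 0.8 0 0 0.6'
python3 -m jog '0 0 0 0 0 0 0.6;0 0 0 0 0 0 0.6'
```

```text
clock: 6.33
ee_pos: [0.5445, 0.1726, 0.1156]
eef_rot: [0.818, 1.568, -0.796]
force: [0.1, 0.6, -4.5]
gripper_width: 0.0094
clock: 7.0
ee_pos: [0.5436, 0.1741, 0.107]
eef_rot: [0.573, 1.569, -1.039]
force: [-0.3, 0.5, -4.2]
gripper_width: 0.0094
clock: 7.17
ee_pos: [0.5439, 0.1742, 0.1074]
eef_rot: [1.074, 1.569, -0.538]
force: [0.1, 0.3, -3.7]
gripper_width: 0.0099
```

Underside is at about 0.083. I'll keep lowering in small steps until I feel contact.

```bash
python3 -m jog '0 0 0 0.1 0 0 0.6;0 0 0 0.2 0 0 0.6;0 0 0 0.3 0 0 0.6;0 0 0 0.3 0 0 0.6;0 0 0 0.3 0 0 0.6'
python3 -m jog '0 0 0 0.05 0 0 0.6;0 0 0 0.1 0 0 0.6;0 0 0 0.1 0 0 0.6;0 0 0 0.1 0 0 0.6'
python3 -m jog '0 0 0 0.05 0 0 0.6;0 0 0 0.1 0 0 0.6;0 0 0 0.1 0 0 0.6;0 0 0 0.1 0 0 0.6'
```

```text
clock: 7.58
ee_pos: [0.5437, 0.1741, 0.1042]
eef_rot: [0.799, 1.569, -0.813]
force: [-1.1, 0.3, -4.6]
gripper_width: 0.01
clock: 7.92
ee_pos: [0.5438, 0.1741, 0.1033]
eef_rot: [0.899, 1.569, -0.713]
force: [0.6, 0.4, -4.3]
gripper_width: 0.0096
clock: 8.25
ee_pos: [0.5439, 0.1742, 0.1024]
eef_rot: [1.016, 1.569, -0.596]
force: [-0.8, -0.0, -4.5]
gripper_width: 0.0099
```

```bash
for i in 1 2 3; do python3 -m jog '0 0 0 0.05 0 0 0.6;0 0 0 0.05 0 0 0.6;0 0 0 0.05 0 0 0.6' | egrep 'clock|pos|force'; done
```

```text
clock: 8.5
ee_pos: [0.5442, 0.1742, 0.1023]
force: [0.0, -0.2, -1.0]
clock: 8.75
ee_pos: [0.5445, 0.1742, 0.1022]
force: [-0.6, -0.9, 2.6]
clock: 9.0
ee_pos: [0.5448, 0.1742, 0.1021]
force: [-0.8, -0.7, 4.9]
```

```bash
python3 -m jog '0 0 0 -0.05 0 0 0.6;0 0 0 -0.05 0 0 0.6'|egrep 'pos|force'
python3 -c "
from h import *
p,r=tool();print(p,r.as_matrix().round(4),manip.get_obs()['moment'])"
```

```text
ee_pos: [0.5445, 0.1742, 0.1022]
force: [-0.4, -0.6, 5.2]
[0.54451148 0.17418231 0.10218648] [[ 3.000e-03  9.991e-01 -4.130e-02]
 [-8.000e-04 -4.130e-02 -9.991e-01]
 [-1.000e+00  3.000e-03  7.000e-04]] [-0.30738901  0.20357407 -0.01183032]
```

```bash
for i in 1 2 3; do python3 -m jog '0 0 0 0 0 -0.07 0.6;0 0 0 0 0 -0.14 0.6;0 0 0 0 0 -0.2 0.6;0 0 0 0 0 -0.2 0.6' | egrep 'clock|pos|force'; done
```

```text
clock: 9.5
ee_pos: [0.5448, 0.1742, 0.1021]
force: [-1.6, -3.5, 7.0]
clock: 9.83
ee_pos: [0.5451, 0.1751, 0.1021]
force: [-1.5, -5.1, 7.1]
clock: 10.17
ee_pos: [0.5454, 0.1771, 0.1021]
force: [-0.2, -4.9, 6.4]
```

```bash
python3 -m jog '0 0 0 -0.05 -0.05 -0 0.6;0 0 0 -0.05 -0.1 -0.05 0.6;0 0 0 -0.05 -0.1 -0.1 0.6' | egrep 'clock|pos|force'; for i in 1 2 ; do python3 -m jog '0 0 0 0 0 -0.07 0.6;0 0 0 0 0 -0.14 0.6;0 0 0 0 0 -0.2 0.6;0 0 0 0 0 -0.2 0.6' | egrep 'clock|pos|force'; done
```

```text
clock: 10.42
ee_pos: [0.544, 0.1797, 0.1021]
force: [0.3, -5.0, 5.1]
clock: 10.75
ee_pos: [0.5436, 0.1827, 0.1021]
force: [0.3, -4.0, 4.6]
clock: 11.08
ee_pos: [0.5421, 0.1869, 0.1005]
force: [-0.2, 0.3, -4.5]
```

Contact vanished and the tool dropped 1.6 mm at y≈0.187, so the holes seem to have found the studs. I'll ease it down.

```bash
for i in 1 2 ; do python3 -m jog '0 0 0 0.05 0 0 0.6;0 0 0 0.1 0 0 0.6;0 0 0 0.1 0 0 0.6;0 0 0 0.1 0 0 0.6' | egrep 'clock|pos|force'; done
```

```text
clock: 11.42
ee_pos: [0.5424, 0.1858, 0.1]
force: [0.1, 0.2, -3.8]
clock: 11.75
ee_pos: [0.5431, 0.1852, 0.0997]
force: [0.7, 0.4, -5.4]
```

```bash
python3 -m jog '0 0 0 0 0 0 0.6;0 0 0 0 0 0 0.6;0 0 0 0 0 0 0.6;0 0 0 0 0 0 0.6;0 0 0 0 0 0 0.6' | egrep 'clock|pos|force'; for i in 1 2 ; do python3 -m jog '0 0 0 0.1 0 0 0.6;0 0 0 0.2 0 0 0.6;0 0 0 0.2 0 0 0.6;0 0 0 0.2 0 0 0.6' | egrep 'clock|pos|force'; done
python3 -c "
from h import *
p,r=tool();print(p,r.as_matrix().round(4),manip.get_obs()['moment'])"
```

```text
clock: 12.17
ee_pos: [0.5433, 0.1851, 0.0999]
force: [-0.6, -0.1, -4.6]
clock: 12.5
ee_pos: [0.5433, 0.1852, 0.0977]
force: [0.3, 0.5, -4.4]
clock: 12.83
ee_pos: [0.5433, 0.1852, 0.0958]
force: [0.2, 0.8, -4.1]
[0.54328574 0.18520193 0.09575731] [[ 1.200e-03  9.992e-01 -4.110e-02]
 [-9.000e-04 -4.110e-02 -9.992e-01]
 [-1.000e+00  1.300e-03  9.000e-04]] [ 0.05632256 -0.00591449  0.08733097]
```

It descends freely, already 6.5 mm below the tips with no side force. I'll carry on down to the seat, expected at TCP z≈0.0843.

```bash
for i in 1 2 3; do python3 -m jog '0 0 0 0.1 0 0 0.6;0 0 0 0.2 0 0 0.6;0 0 0 0.3 0 0 0.6;0 0 0 0.3 0 0 0.6;0 0 0 0.3 0 0 0.6' | egrep 'clock|pos|force'; done;  python3 -m jog '0 0 0 0.1 0 0 0.6;0 0 0 0.15 0 0 0.6;0 0 0 0.15 0 0 0.6;0 0 0 0.15 0 0 0.6' | egrep 'clock|pos|force'
```

```text
clock: 13.25
ee_pos: [0.5433, 0.1852, 0.0927]
force: [0.5, 0.2, -3.8]
clock: 13.67
ee_pos: [0.5432, 0.1852, 0.0897]
force: [0.4, -0.1, -4.8]
clock: 14.08
ee_pos: [0.5432, 0.1852, 0.0867]
force: [0.7, 0.9, -4.4]
clock: 14.42
ee_pos: [0.5433, 0.1852, 0.0853]
force: [-0.6, -0.1, -3.2]
```

```bash
for i in 1 2 3; do python3 -m jog '0 0 0 0.05 0 0 0.6;0 0 0 0.05 0 0 0.6;0 0 0 0.05 0 0 0.6' | egrep 'clock|pos|force'; done; python3 -c "
from h import *
p,r=tool();print(p,r.as_matrix().round(4),manip.get_obs()['moment'])"
```

```text
clock: 14.67
ee_pos: [0.5433, 0.1852, 0.0848]
force: [0.0, -0.6, -2.9]
clock: 14.92
ee_pos: [0.5434, 0.1853, 0.0844]
force: [0.7, 1.0, -3.4]
clock: 15.17
ee_pos: [0.5435, 0.1853, 0.0843]
force: [-0.4, 0.3, -0.3]
[0.54352666 0.18527504 0.08432728] [[ 1.900e-03  9.992e-01 -4.110e-02]
 [-9.000e-04 -4.110e-02 -9.992e-01]
 [-1.000e+00  2.000e-03  8.000e-04]] [-0.0271729   0.11900586 -0.03390423]
```

Contact starts at z = 0.0843, right at the expected seat. One small press to flatten it, then I'll let go.

```bash
python3 -m jog '0 0 0 0.05 0 0 0.6;0 0 0 0.05 0 0 0.6;0 0 0 0.05 0 0 0.6' | egrep 'clock|pos|force'
python3 -m jog '0 0 0 0.05 0 0 0.8;0 0 0 0.05 0 0 1;0 0 0 0.05 0 0 1.2;0 0 0 0 0 0 1.5;0 0 0 0 0 0 2;0 0 0 0 0 0 3;0 0 0 0 0 0 4;0 0 0 0 0 0 5;0 0 0 0 0 0 5;0 0 0 0 0 0 5;0 0 0 0 0 0 5'
python3 -m jog '0 0 0 -0.5 0 0 5;0 0 0 -1.5 0 0 5;0 0 0 -3 0 0 5;0 0 0 -5 0 0 5;0 0 0 -7 0 0 5;0 0 0 -9 0 0 5;0 0 0 -11 0 0 5;0 0 0 -12.5 0 0 5;0 0 0 -13 0 0 5;0 0 0 -13 0 0 5;0 0 0 -13 0 0 5'
python3 - <<'E'
from h import *
a=eyes.read_camera("side")[:,:,::-1]; b=eyes.read_camera("wrist")[:,:,::-1]
cv2.imwrite("pics/end.png",np.vstack([cv2.resize(a[150:290,220:420],(560,392))[:280],cv2.resize(b,(560,300))]) )
cv2.imwrite("pics/sidefull.png",a)
print(manip.get_obs()["clock"],manip.get_obs()["force"])
E
```

```text
clock: 15.42
ee_pos: [0.5436, 0.1853, 0.0843]
force: [-2.3, -0.4, 4.0]
clock: 16.33
ee_pos: [0.5433, 0.1852, 0.0832]
eef_rot: [0.933, 1.569, -0.679]
force: [-0.1, -0.4, -0.2]
gripper_width: 0.0499
clock: 17.25
ee_pos: [0.543, 0.1852, 0.2133]
eef_rot: [0.894, 1.569, -0.717]
force: [-0.3, 0.2, -0.7]
gripper_width: 0.05
17.35 [-0.42338792  0.20446232  0.31169514]
```

View pics/end.png

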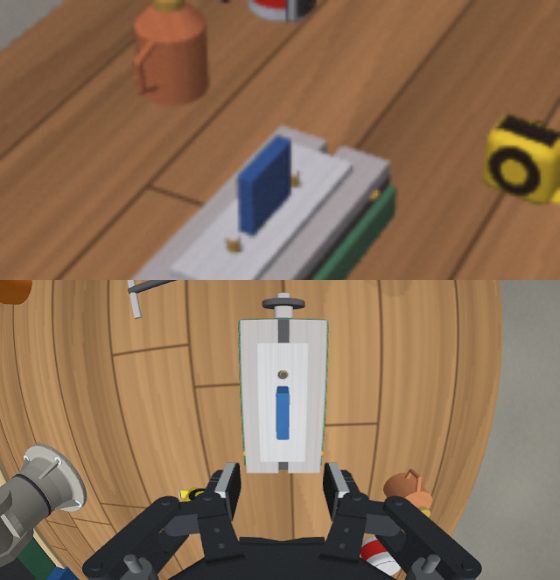

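View pics/sidefull.png

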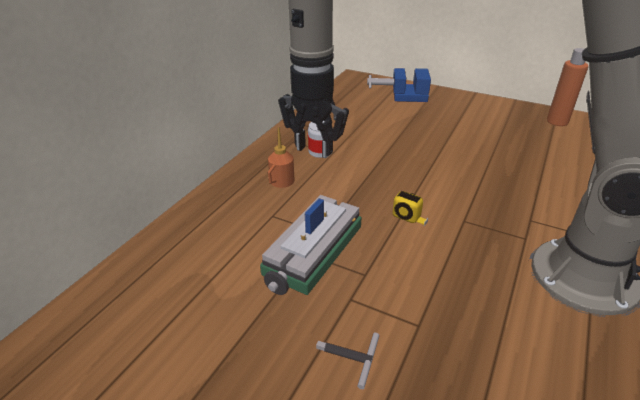

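The crop shows both studs poking through the foot, at crop px (233,244) and (295,180), with the foot flat along the slot. In the full side view the oil can, tape, tin and chuck key look where they were, and the gripper is clear.

```bash
python3 -c "
from station import workorder; print(workorder.hand_in())"
```

```text
the job is handed in; nothing more can be done
None
```

The bracket is on the cross slide with both holes over the studs and its foot flat on the slide. I let go, moved the gripper clear and handed the job in at about 17 s.

- **Fitting:** I gripped it by the blue web, rested it on the stud tips with about 9–11 N, and slid it lightly along the slot. It dropped over the studs at y≈0.187 and went down 18 mm with no side load. I seated it with about 8 N.
- **Last checks:** contact began exactly at the predicted seat height (TCP z = 0.0843). The last pictures show both studs through the foot and the web upright. By eye, the oil can, tape, tin and chuck key have not moved. The wrist force read about zero after release.
- **Disagreements:** the gripper read about 10 mm on the 14 mm web, though the hold was firm. The first estimates of the stud middle differed by about 6 mm between cameras, and the feel search settled it. While pressing and sliding, the tool also drifted about 1.5 mm sideways, so I moved it back 1 mm partway through the search.

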